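Reset the green kitchen timer

TASK

Three kitchen timers stand on the island: reset the one with the green key. Press its key down lightly with the fingertips, keep it down for at least two seconds, then let go and withdraw. Do not lift or shift the timer, and leave the red and blue timers, the tin, the pot, the remote control and the tape untouched.

Things in the scene. Friction and masses are not known exactly. Their poses are not given: they have to be found in the camera images.
- timer_green: Round kitchen timer with a green band round its foot and a green key on top: white puck 67 mm in diameter, 38 mm high without the key, about 0.18 to 0.35 kg, standing loose. Origin at the centre of its underside, z up; -x of its frame is the side with the small dark display.
- green_key_top (a point): Centre of the top face of the green timer's key: a flat round green key 32 mm in diameter, on the timer's axis, its top 48 mm above the island when it is up. It moves straight down with the key.
- timer_green_key (a joint): Travel of that key in m: 0 up, 0.006 fully down, where it meets a hard stop. A spring pushes it up: it takes about 1.2 N to start it and 3.6 N to bring it fully down. It counts as pressed beyond 0.003 and springs back when let go.
- timer_red: Round kitchen timer with a red band round its foot and a red key on top: white puck 67 mm in diameter, 38 mm high without the key, about 0.18 to 0.35 kg, standing loose. Origin at the centre of its underside, z up; -x of its frame is the side with the small dark display.
- red_key_top (a point): Centre of the top face of the red timer's key: a flat round red key 32 mm in diameter, on the timer's axis, its top 48 mm above the island when it is up. It moves straight down with the key.
- timer_red_key (a joint): Travel of that key in m: 0 up, 0.006 fully down, where it meets a hard stop. A spring pushes it up: it takes about 1.2 N to start it and 3.6 N to bring it fully down. It counts as pressed beyond 0.003 and springs back when let go.
- timer_blue: Round kitchen timer with a blue band round its foot and a blue key on top: white puck 67 mm in diameter, 38 mm high without the key, about 0.18 to 0.35 kg, standing loose. Origin at the centre of its underside, z up; -x of its frame is the side with the small dark display.
- blue_key_top (a point): Centre of the top face of the blue timer's key: a flat round blue key 32 mm in diameter, on the timer's axis, its top 48 mm above the island when it is up. It moves straight down with the key.
- timer_blue_key (a joint): Travel of that key in m: 0 up, 0.006 fully down, where it meets a hard stop. A spring pushes it up: it takes about 1.2 N to start it and 3.6 N to bring it fully down. It counts as pressed beyond 0.003 and springs back when let go.
- tin: Food tin, silver lid, red label, 86 mm in diameter, 40 mm high; origin at the centre of its underside. Bystander.
- green_pot: Low round pot with a green and white lid, 67 mm in diameter, 24 mm high; origin at the centre of its underside. Bystander.
- remote: Black remote control, 150 mm along its own x, 40 mm wide, 16 mm high; origin at the centre of its underside. Bystander.
- tape: Roll of beige adhesive tape lying flat, 96 mm in diameter, 25 mm high; origin at the centre of its underside. Bystander.
Mind the look-alikes: they are no part of the job. Leave any yellow look-alike of the timer_blue alone. What is shaped like the timer_red but orange is not meant.

How it is judged (in metres and radians):
On the way, in this order (a step that is already met when the one before it is completed fails the run):
1. the fingers keep the green key pressed (more than 3 mm down) for two seconds (value of joint timer_green_key above 0.003 m and contact force between the fingers and timer_green above 0.5 N), for 1.9 s.
2. the green key is let go and has sprung up (value of joint timer_green_key below 0.001 m and contact force between the fingers and timer_green below 0.1 N), for 0.2 s.
At the end, for the whole second after the job is handed in: All three keys are up (within 1 mm), and the three timers stand upright (within 0.05 rad); these and the tin, pot, remote and tape are within 10 mm of where they started; the green timer is at rest (distance of each of timer_green, timer_red, timer_blue, tin, green_pot, remote, tape from where it was at the start of the episode below 0.01 m and angle between each of timer_green, timer_red, timer_blue's own z axis and vertical below 0.05 rad and value of joint each of timer_green_key, timer_red_key, timer_blue_key below 0.001 m and linear speed of timer_green below 0.01 m/s); the robot touches nothing.
It fails at once if the green timer is lifted (5 mm), shifted (12 mm) or tipped (0.15 rad) (height (world z) of timer_green above 0.005 m or distance of timer_green from where it was at the start of the episode above 0.012 m or angle between timer_green's own z axis and vertical above 0.15 rad).
It fails at once if the green timer is pressed hard (over 20 N) (contact force between any of the fingers, the arm and timer_green above 20 N).
It fails at once if the red or the blue key is pressed (2 mm) (value of joint any of timer_red_key, timer_blue_key above 0.002 m).
It fails at once if the robot touches another timer, the tin, the pot, the remote or the tape (over 1 N) (contact force between any of the fingers, the arm and timer_red above 1 N or contact force between any of the fingers, the arm and timer_blue above 1 N or contact force between any of the fingers, the arm and tin above 1 N or contact force between any of the fingers, the arm and green_pot above 1 N or contact force between any of the fingers, the arm and remote above 1 N or contact force between any of the fingers, the arm and tape above 1 N).
It fails at once if another timer, the tin, the pot, the remote or the tape is shifted (10 mm) (distance of any of timer_red, timer_blue, tin, green_pot, remote, tape from where it was at the start of the episode above 0.01 m).
It also fails if it takes over 35 s, if anything falls off the work surface, if the arm or the gripper's body presses on something with over 40 N, if the wrist force passes 120 N, or if a joint passes its speed limit or range.

ROBOT

A 6-joint arm with a two-finger parallel gripper is mounted at the origin on a cart in front of the work surface, level with it; the furniture and walls round the work are solid. World frame = base frame: x ahead of the robot, y to its left, z up, the work surface at z = 0. Lengths are in m, angles in degrees, forces in N, time in s.
With the tool pointing down it reaches from about 0.35 to 0.875 m from the base axis. Payload 4.2 kg.
Tool frame: the origin (TCP) lies at the very end of the fingers, on their centre line; the grasp point (between the pads) lies 19 mm behind it (r.grip_point_offset is the distance from the TCP to the grasp point, in m); z points along the fingers, y is the line along which they close (so a half turn about z gives the same grasp; the last joint's range is limited). The gripper opens to 87 mm and grips with 3 to 60 N. Pads are 19 mm wide; open, the fingers measure 117 mm over their backs; the gripper's body (75 mm by 190 mm) begins 51 mm behind the grasp point.
Start: joints at [84.488, 22.042, 0.453, 0, -68.411, -14.817], TCP at [0.217, 0.586, 0.223] pointing down, gripper open.
Joint ranges: [-179.83, 179.83], [-69.29, 118.12], [-61.27, 80.66], [-181.25, 117.63], [-171.15, -9.14], [-177.46, 177.46]. Speed limits (degrees/s): [159.86, 159.86, 180, 180, 180, 180].

INTERFACE

Orientations are given as a 3x3 rotation matrix whose columns are the frame's x, y, z axes.
In Python, from station import r gives the robot as it stands.
- The arm moves only by the tool move_arm, never from a script. Its argument "series" is a list of rows, each a list of 3 entries, a list of its own where there are three numbers: the turn, a rotation vector about the tool's x, y, z as a fraction of full scale, then the shift along the tool's x, y, z as a fraction of full scale, then the opening, from 0 (shut) to 1 (fully open). A call has 1 to 12 rows; each row shifts and turns the commanded pose from where the row before left it, along the tool's axes as they then stand; what a row does not reach is not made up. Full scale, the value 1, is 0.5 m for a shift and 0.1 rad for a turn. A row lasts 1/10 s, in which the tool goes at most 50 mm and 8.59 degrees, less where a joint would pass 70% of its speed; a pose out of reach is approached as far as the arm can. A call with a number of a shift or a turn outside -1 to 1 is refused whole. A call with a gripper value outside its range is refused whole. The fingers move at their own pace and stop on an object; the grip force is fixed at half the most. Time passes only in rows, so rows that do not move let the fingers close. It gives the time, the measured TCP pose, the force, the opening and the grip force at its end, in the units of the state.
- r.sense(): the state, without advancing time (a new reading comes with each control period).
- r.capture(name): name is "side" or "top"; returns a dict with "img" (384x512x3 uint8, red, green, blue), "fx", "fy", "cx", "cy" (pixels), "k1" (the pictures are not rectified: a ray, as slopes to the right and down, at radius r is drawn at 1 + k1 r^2 times it, then the intrinsics apply), "origin" and "orientation" of the camera in the world. Camera axes: x right, y up, looking along -z (the intrinsics and any distortion apply to the point x, -y, -z); pixel columns grow to the right and rows downward; lengths in m; the calibration is good to about 2 mm. A picture is of the moment at which its call begins. There is no depth.
- r.finish_job(): hands the job in; it is judged then, once.
Trained networks look in the newest picture that a camera, given by its name, has taken for a name from the list of things; names that differ only in an ending like _2 or _b are one class to them, and where a whole thing is asked for, a point or a joint stands for the part that bears it (a point fixed in the world has none). Each returns a list of dicts, best first, with "score" (0 to 1); they miss things now and then, are a little off and sometimes report something else, mostly with a low value. They report only what shows in the picture. A call takes as long as a camera call. They do not tell look-alikes from the thing itself.
- r.cut_out(target, camera): "pixels" (384x512 bool, what is visible of it) and "centre" ([column, row] in pixels, amid what is visible of it).
- r.pinpoint(target, camera): "centre" ([column, row] in pixels: a listed point, or the origin of a listed thing).
The state is a dict: "time_s": time; "joints": joint angles; "joint_velocities": joint speeds; "effort": joint torques, N m; "tcp_pos": TCP position; "ee_rot": TCP orientation; "wrist_force": force on the tool from outside, world axes, zero at the start; "moment": the same for the moment, N m; "gripper_width": opening from 0.0 (shut) to 1.0 (fully open); "gripper_force": force on a finger pad.
Only numpy, scipy, OpenCV 4.12 (cv2) and the standard library are available. Lean on these libraries where they do the work, as an engineer would, in place of code of your own. Each camera call takes 0.05 s, during which the arm holds its last target. There are 200 camera calls.

## Working session

There is one attempt and no reset: what is moved stays moved. The work goes in short steps, Python scripts to look and compute and a tool call to move; the robot and the scene stay as the last step left them, time stands still between calls to the robot, and variables do not carry over. Pictures are saved under pics/ and viewed, at most 10 in all, crops included, and the job is handed in when it is done.

Besides the shell and the picture viewer there is one more tool, called after "Call:" by a JSON object that holds its "method" and its "body", one argument or row to a line. move_arm: Moves the arm, as the interface text tells. Its arguments: {"type":"object","properties":{"series":{"type":"array"}},"required":["series"]}

```bash
mkdir -p pics
cat > h.py <<'E'
import numpy as np, cv2
from station import r
def ray(c,uv):
    x,y=(uv[0]-c["cx"])/c["fx"],(uv[1]-c["cy"])/c["fy"]
    K=np.eye(3); p=cv2.undistortPoints(np.array([[[x,y]]],float),K,np.array([c["k1"],0,0,0.]))[0,0]
    return np.array(c["origin"]),np.array(c["orientation"])@np.array([p[0],-p[1],-1.])
def atz(c,uv,z):
    o,d=ray(c,uv); return o+d*(z-o[2])/d[2]
E
python3 - <<'E'
from h import *
for n in("top","side"):
    c=r.capture(n); cv2.imwrite(f"pics/{n}0.png",c["img"][:,:,::-1])
    print(n,np.round(c["origin"],3),np.round(c["orientation"],2).tolist())
    for t,z in(("green_key_top",.048),("red_key_top",.048),("blue_key_top",.048),("tin",0),("green_pot",0),("remote",0),("tape",0)):
        for d in r.pinpoint(t,n)[:5]:
            print(t,round(d["score"],2),np.round(d["centre"],1),np.round(atz(c,d["centre"],z),3), c["img"][int(d["centre"][1]),int(d["centre"][0])])
s=r.sense();print(s["time_s"],s["tcp_pos"],np.round(s["ee_rot"],3),s["wrist_force"],s["gripper_width"])
E
```

```text
top [0.316 0.137 1.176] [[-0.15, 0.97, -0.21], [-0.99, -0.15, 0.03], [0.0, 0.21, 0.98]]
green_key_top 0.64 [284.6 216.9] [0.482 0.025 0.048] [ 32 126  53]
red_key_top 0.46 [306.9 176.9] [ 0.587 -0.059  0.048] [180  91  25]
red_key_top 0.39 [348.5 190.1] [ 0.531 -0.171  0.048] [154  23  20]
blue_key_top 0.54 [200.2 233.3] [0.472 0.267 0.048] [  0  43 138]
blue_key_top 0.53 [157.2 233.9] [0.488 0.387 0.048] [179 161  27]
tin 0.84 [282.8 143.2] [ 0.716 -0.013  0.   ] [164 162 148]
tin 0.55 [280.8 223.8] [0.47  0.034 0.   ] [78 73 80]
green_pot 0.85 [260.5 264. ] [0.364 0.111 0.   ] [134 141 108]
remote 0.76 [336.5 254.7] [ 0.356 -0.111  0.   ] [23 22 23]
remote 0.51 [284.  218.8] [0.483 0.022 0.   ] [ 34 124  54]
tape 0.69 [202.5 233.7] [0.476 0.266 0.   ] [ 20  62 146]
tape 0.6 [159.3 282.1] [0.356 0.406 0.   ] [89 86 79]
tape 0.38 [281.9 218.4] [0.485 0.028 0.   ] [ 35 131  55]
side [ 0.5   -0.847  0.849] [[1.0, 0.04, -0.03], [-0.05, 0.64, -0.77], [-0.01, 0.77, 0.64]]
green_key_top 0.56 [234.4 210.9] [0.476 0.033 0.048] [104 168 113]
green_key_top 0.55 [229.3 175.6] [0.462 0.193 0.048] [172 161 159]
red_key_top 0.63 [259.2 265.5] [ 0.534 -0.166  0.048] [187  44  39]
red_key_top 0.54 [280.1 235.7] [ 0.593 -0.07   0.048] [220 124  20]
blue_key_top 0.62 [227.4 161.2] [0.456 0.268 0.048] [136 153 191]
blue_key_top 0.53 [238.6 138.9] [0.494 0.396 0.048] [137 133 125]
tin 0.85 [318.7 230. ] [ 0.708 -0.007  0.   ] [194 189 184]
green_pot 0.54 [201.1 208. ] [0.376 0.104 0.   ] [ 60 111  65]
remote 0.69 [189.3 264.5] [ 0.357 -0.111  0.   ] [60 57 57]
tape 0.71 [197.5 149.4] [0.349 0.412 0.   ] [139 135 128]
0.8 [0.21708739 0.58605709 0.22259119] [[ 0.938 -0.347  0.   ]
 [-0.347 -0.938  0.   ]
 [-0.    -0.    -1.   ]] [ 0.19125284 -0.13850168  0.19545995] 1.0019624036505226
```

Run:
```python
from h import *
a=cv2.imread("pics/top0.png");b=cv2.imread("pics/side0.png")
p=[cv2.resize(i[v-45:v+45,u-45:u+45],(400,400),interpolation=cv2.INTER_CUBIC) for i,u,v in((a,284,217),(b,234,211))]
cv2.imwrite("pics/crop.png",np.hstack(p))
for n,im,u,v in(("top",a,284,217),("side",b,234,211)):
    c=r.capture(n); B,G,R=[im[:,:,k].astype(int) for k in range(3)]
    m=((G>R*1.25+10)&(G>B*1.2+10)).astype(np.uint8)
    k,l,st,ce=cv2.connectedComponentsWithStats(m)
    for i in range(1,k):
        if st[i,4]>15: print(n,st[i],np.round(ce[i],1),np.round(atz(c,ce[i],.048),4))
```

```text
top [279 213  12  12 102] [284.9 218.6] [0.4766 0.0247 0.048 ]
top [251 251  23  23 273] [261.5 261.4] [0.3681 0.1086 0.048 ]
side [171   0  12  14 103] [176.    6.7] [0.1497 1.8521 0.048 ]
side [172  15  12   9  40] [177.8  18.6] [0.179  1.6414 0.048 ]
side [172  24  13   8  65] [178.2  28.1] [0.1944 1.4897 0.048 ]
side [188 195  21  17 187] [198.5 203.7] [0.3753 0.0691 0.048 ]
side [230 210  11  10  91] [235.  214.7] [0.4776 0.0172 0.048 ]
side [227 228  20   5  24] [236.3 231. ] [ 0.4802 -0.0457  0.048 ]
```

View pics/top0.png

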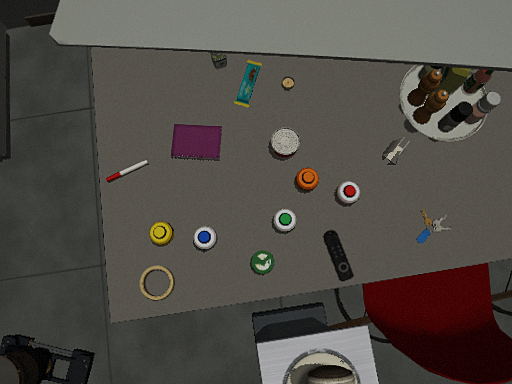

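View pics/side0.png

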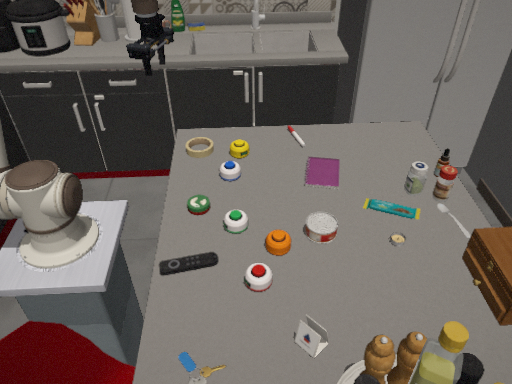

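View pics/crop.png

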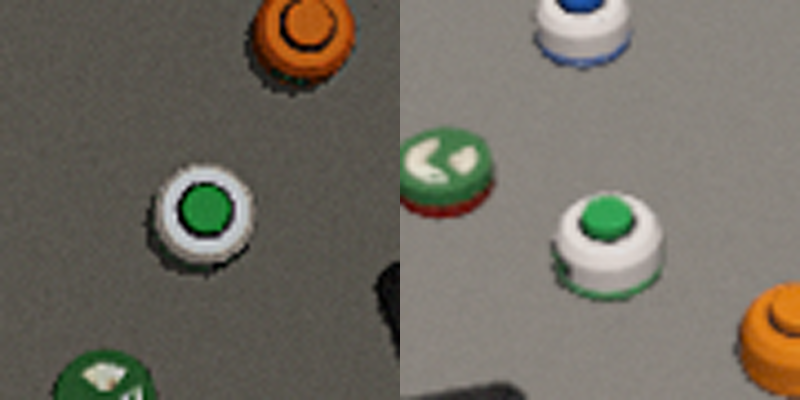

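The green timer stands at (285,218) in top and (235,213) in side: it is the only white puck with a green key and green foot band. The red (348,190) and blue (204,237) timers, the orange (307,179) and yellow (161,233) look-alikes and the green pot (261,262) are not meant. The key is at about (0.477, 0.024, 0.048).

Call:
{"method": "move_arm", "body": {
  "series": [
    [[0,0,0],[0.05,0.05,0],0],
    [[0,0,0],[0.05,0.05,0],0],
    [[0,0,0],[0.05,0.05,0],0],
    [[0,0,0],[0.05,0.05,0],0],
    [[0,0,0],[0.05,0.05,0],0],
    [[0,0,0],[0.05,0.05,0],0],
    [[0,0,0],[0.05,0.05,0],0],
    [[0,0,0],[0.05,0.05,0],0],
    [[0,0,0],[0.05,0.05,0],0],
    [[0,0,0],[0.05,0.05,0],0],
    [[0,0,0],[0.05,0.05,0],0],
    [[0,0,0],[0.05,0.05,0],0]
  ]
}}

```text
time_s: 2.1
tcp_pos: [0.3946, 0.1992, 0.2229]
ee_rot: [[0.938, -0.347, 0.001], [-0.347, -0.938, 0.001], [0.0, -0.001, -1.0]]
wrist_force: [0.4, 0.6, 0.4]
gripper_width: 0.033
gripper_force: 0.0
```

Call:
{"method": "move_arm", "body": {
  "series": [
    [[0,0,0],[0.05,0.05,0],0],
    [[0,0,0],[0.05,0.05,0],0],
    [[0,0,0],[0.05,0.05,0],0],
    [[0,0,0],[0.05,0.05,0],0],
    [[0,0,0],[0.05,0.05,0],0],
    [[0,0,0],[0.028,0.024,0],0],
    [[0,0,0],[0,0,0.05],0],
    [[0,0,0],[0,0,0.05],0],
    [[0,0,0],[0,0,0.05],0],
    [[0,0,0],[0,0,0.05],0],
    [[0,0,0],[0,0,0],0],
    [[0,0,0],[0,0,0],0]
  ]
}}

```text
time_s: 3.3
tcp_pos: [0.4774, 0.0238, 0.123]
ee_rot: [[0.938, -0.347, 0.0], [-0.347, -0.938, -0.0], [0.0, 0.0, -1.0]]
wrist_force: [0.0, 0.0, 0.2]
gripper_width: 0.004
gripper_force: 0.0
```

Call:
{"method": "move_arm", "body": {
  "series": [
    [[0,0,0],[0,0,0.04],0],
    [[0,0,0],[0,0,0.04],0],
    [[0,0,0],[0,0,0.03],0],
    [[0,0,0],[0,0,0.01],0],
    [[0,0,0],[0,0,0],0],
    [[0,0,0],[0,0,0],0]
  ]
}}

```text
time_s: 3.9
tcp_pos: [0.4781, 0.0242, 0.0639]
ee_rot: [[0.938, -0.347, 0.003], [-0.347, -0.938, 0.001], [0.002, -0.002, -1.0]]
wrist_force: [-0.4, 0.2, 0.7]
gripper_width: 0.011
gripper_force: 0.0
```

Run:
```python
from h import *
p=[]
for n,u,v in(("top",284,217),("side",234,205)):
    c=r.capture(n); p.append(cv2.resize(c["img"][v-35:v+35,u-35:u+35,::-1],(400,400),interpolation=cv2.INTER_CUBIC))
cv2.imwrite("pics/near.png",np.hstack(p)); s=r.sense(); print(s["time_s"],s["tcp_pos"],s["wrist_force"])
```

```text
4.0 [0.47783568 0.02408057 0.06372685] [-0.80402011  0.04584975  0.05953574]
```

View pics/near.png

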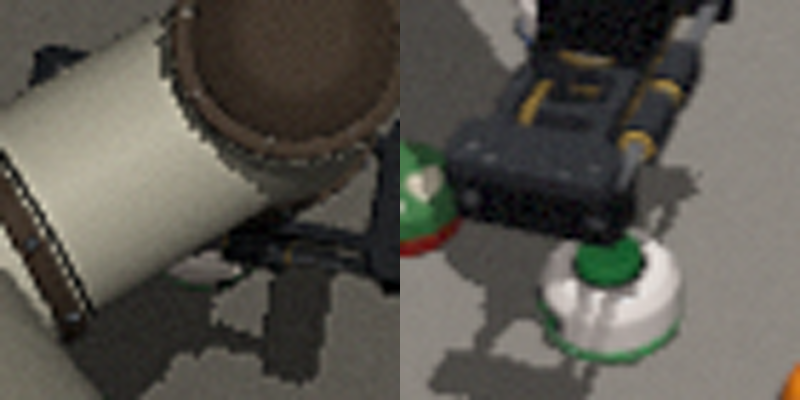

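Side crop: the gripper body's near end hangs in front, hiding the fingertips, which by the pose are centred over the key (about 608,255 in the crop), and the timer is undisturbed. Now I go down slowly and watch the force.

Call:
{"method": "move_arm", "body": {
  "series": [
    [[0,0,0],[0,0,0.01],0],
    [[0,0,0],[0,0,0.01],0],
    [[0,0,0],[0,0,0.004],0],
    [[0,0,0],[0,0,0],0],
    [[0,0,0],[0,0,0],0],
    [[0,0,0],[0,0,0],0]
  ]
}}

```text
time_s: 4.6
tcp_pos: [0.477, 0.0238, 0.0506]
ee_rot: [[0.938, -0.347, 0.0], [-0.347, -0.938, -0.0], [0.0, -0.0, -1.0]]
wrist_force: [0.2, -0.4, 0.5]
gripper_width: 0.004
gripper_force: 0.0
```

Call:
{"method": "move_arm", "body": {
  "series": [
    [[0,0,0],[0,0,0.002],0],
    [[0,0,0],[0,0,0.002],0],
    [[0,0,0],[0,0,0.002],0],
    [[0,0,0],[0,0,0],0],
    [[0,0,0],[0,0,0],0],
    [[0,0,0],[0,0,0],0]
  ]
}}

```text
time_s: 5.2
tcp_pos: [0.477, 0.0238, 0.0477]
ee_rot: [[0.938, -0.347, 0.0], [-0.347, -0.938, 0.0], [0.0, -0.0, -1.0]]
wrist_force: [-0.1, -0.0, 2.2]
gripper_width: 0.007
gripper_force: 0.7
```

Call:
{"method": "move_arm", "body": {
  "series": [
    [[0,0,0],[0,0,0.002],0],
    [[0,0,0],[0,0,0.002],0],
    [[0,0,0],[0,0,0],0],
    [[0,0,0],[0,0,0],0],
    [[0,0,0],[0,0,0],0]
  ]
}}

```text
time_s: 5.7
tcp_pos: [0.477, 0.0238, 0.0456]
ee_rot: [[0.938, -0.347, 0.0], [-0.347, -0.938, 0.0], [0.0, -0.0, -1.0]]
wrist_force: [0.8, 0.2, 1.5]
gripper_width: 0.006
gripper_force: 1.1
```

Call:
{"method": "move_arm", "body": {
  "series": [
    [[0,0,0],[0,0,0.002],0],
    [[0,0,0],[0,0,0.002],0],
    [[0,0,0],[0,0,0],0],
    [[0,0,0],[0,0,0],0],
    [[0,0,0],[0,0,0],0]
  ]
}}

```text
time_s: 6.2
tcp_pos: [0.477, 0.0238, 0.0436]
ee_rot: [[0.938, -0.347, 0.0], [-0.347, -0.938, 0.0], [0.0, -0.0, -1.0]]
wrist_force: [-0.3, 0.6, 3.3]
gripper_width: 0.004
gripper_force: 1.5
```

Run:
```python
from h import *
f=[]
for i in range(6):
    r.capture("side"); s=r.sense(); f.append(s["wrist_force"])
print(np.mean(f,0),s["tcp_pos"],s["time_s"])
```

```text
[-0.57633306  0.30150371  3.16555463] [0.47700138 0.02378363 0.04359137] 6.5
```

About 3 N, which is roughly 4.4 mm of travel. I hold it there, then withdraw.

Call:
{"method": "move_arm", "body": {
  "series": [
    [[0,0,0],[0,0,0],0],
    [[0,0,0],[0,0,0],0],
    [[0,0,0],[0,0,0],0],
    [[0,0,0],[0,0,0],0],
    [[0,0,0],[0,0,0],0],
    [[0,0,0],[0,0,0],0],
    [[0,0,0],[0,0,0],0],
    [[0,0,0],[0,0,0],0],
    [[0,0,0],[0,0,0],0],
    [[0,0,0],[0,0,0],0],
    [[0,0,0],[0,0,0],0],
    [[0,0,0],[0,0,0],0]
  ]
}}

```text
time_s: 7.7
tcp_pos: [0.477, 0.0238, 0.0436]
ee_rot: [[0.938, -0.347, 0.0], [-0.347, -0.938, 0.0], [0.0, -0.0, -1.0]]
wrist_force: [1.1, -0.4, 2.0]
gripper_width: 0.006
gripper_force: 1.5
```

Call:
{"method": "move_arm", "body": {
  "series": [
    [[0,0,0],[0,0,0],0],
    [[0,0,0],[0,0,0],0],
    [[0,0,0],[0,0,0],0],
    [[0,0,0],[0,0,0],0],
    [[0,0,0],[0,0,0],0],
    [[0,0,0],[0,0,0],0],
    [[0,0,0],[0,0,0],0],
    [[0,0,0],[0,0,0],0],
    [[0,0,0],[0,0,0],0],
    [[0,0,0],[0,0,0],0],
    [[0,0,0],[0,0,0],0],
    [[0,0,0],[0,0,0],0]
  ]
}}

```text
time_s: 8.9
tcp_pos: [0.477, 0.0238, 0.0436]
ee_rot: [[0.938, -0.347, 0.0], [-0.347, -0.938, 0.0], [0.0, -0.0, -1.0]]
wrist_force: [0.8, 0.4, 3.4]
gripper_width: 0.006
gripper_force: 1.5
```

Call:
{"method": "move_arm", "body": {
  "series": [
    [[0,0,0],[0,0,-0.004],0],
    [[0,0,0],[0,0,-0.006],0],
    [[0,0,0],[0,0,-0.01],0],
    [[0,0,0],[0,0,-0.03],0],
    [[0,0,0],[0,0,-0.05],0],
    [[0,0,0],[0,0,-0.05],0],
    [[0,0,0],[0,0,-0.05],0],
    [[0,0,0],[0,0,-0.05],0],
    [[0,0,0],[0,0,-0.04],0],
    [[0,0,0],[0,0,0],0],
    [[0,0,0],[0,0,0],0],
    [[0,0,0],[0,0,0],0]
  ]
}}

```text
time_s: 10.1
tcp_pos: [0.4758, 0.0234, 0.1873]
ee_rot: [[0.938, -0.348, -0.003], [-0.348, -0.938, -0.001], [-0.003, 0.002, -1.0]]
wrist_force: [-0.4, 0.1, 0.9]
gripper_width: 0.003
gripper_force: 0.0
```

Run:
```python
from h import *
c=r.capture("side"); cv2.imwrite("pics/end.png",c["img"][:,:,::-1]); print(r.sense()["wrist_force"],r.sense()["tcp_pos"])
B=c["img"].astype(int); G,R,Bl=B[:,:,1],B[:,:,0],B[:,:,2]
k,l,st,ce=cv2.connectedComponentsWithStats(((G>R*1.25+10)&(G>Bl*1.2+10)).astype(np.uint8))
print([(st[i].tolist(),np.round(ce[i],1)) for i in range(1,k) if st[i,4]>15])
```

```text
[ 0.11057566  0.09849869 -0.56290781] [0.47591997 0.02348906 0.18723445]
[([188, 195, 21, 17, 185], array([198.4, 203.7])), ([230, 210, 11, 10, 90], array([235. , 214.7])), ([227, 228, 20, 5, 24], array([236.3, 231. ]))]
```

View pics/end.png

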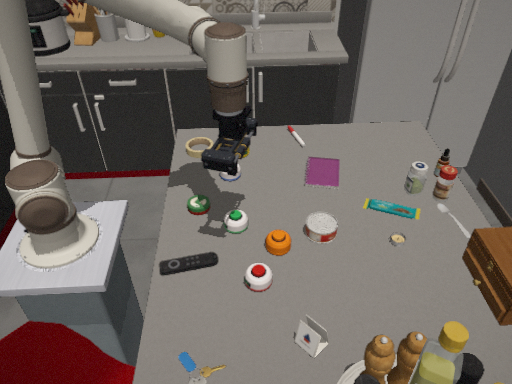

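The green key is up again at (235,215), the same pixels as before, and the timer and the other visible things stand where they were. The arm is clear above.

```bash
python3 -c "
from station import r
print(r.finish_job())"
```

```text
the job is handed in; nothing more can be done
None
```

I held the green timer's key down about 4.4 mm (estimated from a force of about 3 N) for more than 2.5 s, then let go and withdrew. In the last picture the key was up and the green timer unmoved; the job is handed in, with no verdict returned.

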